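Nest the parts pans with their handles fanned

ROBOT

A 6-joint arm with a two-finger parallel gripper is mounted at the origin on a cart in front of the work surface, level with it; the furniture and walls round the work are solid. World frame = base frame: x ahead of the robot, y to its left, z up, the work surface at z = 0. Lengths are in mm, angles in degrees, forces in N, time in s.
With the tool pointing down it reaches from about 300 to 850 mm from the base axis. Payload 4.2 kg.
Tool frame: the origin (TCP) lies midway between the tips of the shut fingers; the grasp point (between the pads) lies 19 mm behind it (pinch_z is the distance from the TCP to the grasp point, in mm); z points along the fingers, y is the line along which they close (so a half turn about z gives the same grasp; the last joint's range is limited). The gripper opens to 91 mm and grips with 3 to 60 N. Pads are 32 mm wide; open, the fingers measure 118 mm over their backs; the gripper's body (76 mm by 178 mm) begins 60 mm behind the grasp point.
Start: joints at [62.109, 18.312, 89.639, -0, 72.044, -1.146], TCP at [258.774, 513.5, 186.376] pointing down, gripper open.
Joint ranges: [-177.97, 177.97], [-48.28, 115.42], [12.27, 149.76], [-77.06, 257.06], [2.81, 150.46], [-146.56, 146.56]. Speed limits (degrees/s): [147.25, 147.25, 180, 180, 180, 180].

INTERFACE

Orientations are given as [roll, pitch, yaw] about the fixed x, y, z axes, in that order (R = Rz(yaw) Ry(pitch) Rx(roll)).
In Python, from workcell import * gives the robot as it stands.
- The arm moves only by the tool step_arm, never from a script. Its argument "steps" is a list of rows, each a list of 7 numbers: the turn, a rotation vector about the tool's x, y, z in degrees, then the shift along the tool's x, y, z in mm, then the opening, from 0 (shut) to 1 (fully open). In form: [[rx, ry, rz, x, y, z, hand], ...]. A call has exactly 8 rows; each row shifts and turns the commanded pose from where the row before left it, along the tool's axes as they then stand; what a row does not reach is not made up. A row lasts 1/8 s, in which the tool goes at most 62.5 mm and 10.7 degrees, less where a joint would pass 70% of its speed; a pose out of reach is approached as far as the arm can. A call is refused whole if a number of a shift passes 62.5 or a number of a turn 10.7, either way. A call with a gripper value outside its range is refused whole. The fingers move at their own pace and stop on an object; "force" is the grip in N (left out, the last holds). Time passes only in rows, so rows that do not move let the fingers close, or fill a call up. It gives the time, the measured TCP pose, the force, the opening and the grip force at its end, in the units of the state.
- state(): the state, without advancing time (a new reading comes with each control period).
- grab_frame(name): name is "side" or "top"; returns a dict with "image" (420x560x3 uint8, blue, green, red), "fovy" (degrees; the focal length in pixels is half the picture's height over the tangent of half this angle, whatever the lens; pixels are square), "cx", "cy" (the principal point, pixels), "origin" and "rotation" of the camera in the world. Camera axes: x right, y down, z forward; pixel columns grow to the right and rows downward; lengths in mm; the calibration is good to about 2 mm. A picture is of the moment at which its call begins. There is no depth.
- job_done(): hands the job in; it is judged then, once.
The state is a dict: "time_s": time; "qpos": joint angles; "qvel": joint speeds; "effort": joint torques, N m; "ee_pos": TCP position; "ee_rot": TCP orientation; "force": force on the tool from outside, world axes, zero at the start; "torque": the same for the moment, N m; "gripper_width": finger opening in mm; "gripper_force": force on a finger pad.
Only numpy, scipy, OpenCV 4.12 (cv2) and the standard library are available. Lean on these libraries where they do the work, as an engineer would, in place of code of your own. Each camera call takes 0.05 s, during which the arm holds its last target. There are 200 camera calls.

TASK

Put the parts pans away as one nest: leave the large pan where it stands, with the medium pan sitting fully home inside it and the small pan fully home inside the medium one. Fan the handles like a hand of cards: the medium handle about 45 degrees round from the large one, the small handle about another 45 degrees further round the same way (either way will do). Set the pans down rather than dropping them, and leave the other things on the table where they are.

Things in the scene. Friction and masses are not known exactly. Their poses are not given: they have to be found in the camera images.
- large_pan: largest of three round open aluminium pans, black handle; origin: centre of underside, z up. Rim radius 66 mm, base radius 60, height 40, wall 3, floor 4 thick, 400 g. Level handle along +x: thin steel tang from rim to x = 72 mm at z = 38 to 46, then black grip bar x = 72 to 130, 16 wide (y), z = 38 to 52 mm. Stands loose on the table; do not shove it.
- medium_pan: middle of three round open aluminium pans, blue handle; origin: centre of underside, z up. Rim radius 54 mm, base radius 48, height 44, wall 3, floor 4 thick, 160 g. Level handle along +x: thin steel tang from rim to x = 72 mm at z = 42 to 50, then blue grip bar x = 72 to 130, 16 wide (y), z = 42 to 56 mm. Can be carried level by the grip bar pinched across its width.
- small_pan: smallest of three round open aluminium pans, orange handle; origin: centre of underside, z up. Rim radius 42 mm, base radius 36, height 48, wall 3, floor 4 thick, 100 g. Level handle along +x: thin steel tang from rim to x = 72 mm at z = 46 to 54, then orange grip bar x = 72 to 130, 16 wide (y), z = 46 to 60 mm. Can be carried level by the grip bar pinched across its width.
- medium_pan_grip (a point): middle of the medium pan's blue grip bar, at x = 100, y = 0, z = 49 mm of the pan. Nested, this pan's underside is 4 mm above the large pan's, with 9 mm play all round; the handle passes 6 mm above the large rim but fouls the large grip bar if it points the same way
- small_pan_grip (a point): middle of the small pan's orange grip bar, at x = 100, y = 0, z = 53 mm of the pan. Nested, this pan's underside is 4 mm above the medium pan's, with 9 mm play all round; the handle passes 6 mm above the medium rim but fouls the medium grip bar if it points the same way
- coax_adapter: brass and grey metal coax adapter with a hexagonal middle, lying down, 18x50x16 mm, a bystander to be left alone; origin at the centre of its underside
- usb_stick: red USB stick, 17x50x8 mm, a bystander to be left alone; origin at the centre of its underside
- solder_reel: standing blue-flanged reel of solder, 52x52x36 mm, a bystander to be left alone; origin at the centre of its underside
- tape_masking: cream roll of masking tape lying flat, 106x104x25 mm, a bystander to be left alone; origin at the centre of its underside
- tape_measure: yellow pocket tape measure, 59x67x37 mm, a bystander to be left alone; origin at the centre of its underside

How it is judged:
By the outcome, as a careful person would: the job done as asked, in the order asked, and still so for the second after the job is handed in, with the robot touching nothing.
It also fails if it takes over 64 s, if anything falls off the work surface, if the arm or the gripper's body presses on something with over 40 N, if the wrist force passes 120 N, or if a joint passes its speed limit or range.

## Working session

There is one attempt and no reset: what is moved stays moved. The work goes in short steps, Python scripts to look and compute and a tool call to move; the robot and the scene stay as the last step left them, time stands still between calls to the robot, and variables do not carry over. Pictures are saved under pics/ and viewed, at most 10 in all, crops included, and the job is handed in when it is done.

Besides the shell and the picture viewer there is one more tool, called after "Emit:" in YAML: its name, and indented under it one key for each argument. step_arm: Moves the arm, as the interface text tells. Its arguments: {"type":"object","properties":{"steps":{"type":"array","items":{"type":"array","items":{"type":"number"}}},"force":{"type":"number"}},"required":["steps"]}

```bash
mkdir -p pics
python3 - <<'E'
from workcell import *
import cv2,numpy as np,pickle
d={}
for n in("side","top"):
    f=grab_frame(n);d[n]=f;cv2.imwrite(f"pics/{n}0.png",f["image"])
    print(n,f["fovy"],f["cx"],f["cy"],np.round(f["origin"],1),np.round(f["rotation"],3).tolist())
pickle.dump(d,open("f0.pkl","wb"))
print(state())
E
```

```text
side 47.4260680754029 281.4059336959502 210.111715369234 [ 587.7 1165.4  897.2] [-128.923, -0.469, 179.692]
top 54.24199028562975 280.51429994456873 213.38363588499345 [ 340.4  152.  1321.5] [-170.776, -0.008, -88.703]
{'time_s': 0.1, 'qpos': array([ 6.21075713e+01,  1.83480323e+01,  8.96982888e+01,  2.40307559e-04,
        7.20433924e+01, -1.14409020e+00]), 'qvel': array([-0.05223422, -0.05799475, -0.09871428, -0.04795119,  0.05193375,
       -0.04404434]), 'effort': array([-4.58849772e-04, -4.13331163e+01, -2.32509863e+01,  7.28186150e-02,
        4.21305047e-02, -8.16217630e-05]), 'ee_pos': array([258.54770429, 513.05328374, 185.61147743]), 'ee_rot': array([-1.79910309e+02, -2.01973119e-03,  1.53251586e+02]), 'force': array([0.03708821, 0.02787826, 0.38496751]), 'torque': array([ 0.08846161, -0.05299418, -0.01930872]), 'gripper_force': 0.0, 'gripper_width': 91.44369670388382}
```

View pics/top0.png

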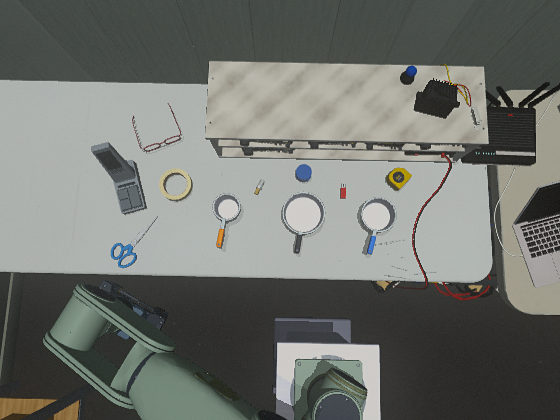

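View pics/side0.png

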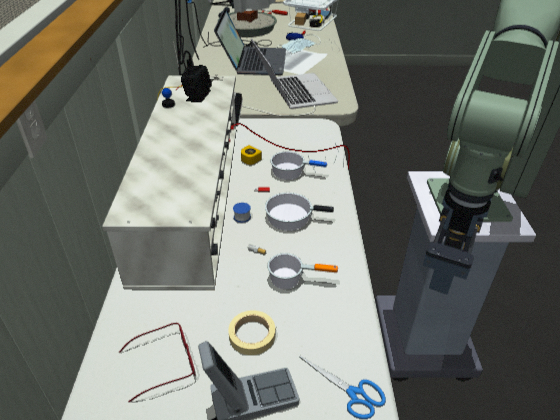

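```bash
cat > h.py <<'E'
import numpy as np,cv2,pickle
from scipy.spatial.transform import Rotation as R
def ray(f,u,v):
    F=210/np.tan(np.radians(f["fovy"]/2))
    d=R.from_euler("xyz",f["rotation"],degrees=True).as_matrix()@np.array([(u-f["cx"])/F,(v-f["cy"])/F,1])
    return np.array(f["origin"]),d/np.linalg.norm(d)
def tri(fa,a,fb,b):
    o1,d1=ray(fa,*a);o2,d2=ray(fb,*b)
    s=np.linalg.lstsq(np.c_[d1,-d2],o2-o1,rcond=None)[0]
    p,q=o1+s[0]*d1,o2+s[1]*d2
    return (p+q)/2,np.linalg.norm(p-q)
def atz(f,p,z):
    o,d=ray(f,*p);return o+d*(z-o[2])/d[2]
def px(f,P):
    F=210/np.tan(np.radians(f["fovy"]/2))
    c=R.from_euler("xyz",f["rotation"],degrees=True).as_matrix().T@(np.array(P)-f["origin"])
    return np.array([f["cx"]+F*c[0]/c[2],f["cy"]+F*c[1]/c[2]])
def crop(f,x,y,w,h,s,name):
    im=cv2.resize(f["image"][y:y+h,x:x+w],None,fx=s,fy=s,interpolation=cv2.INTER_CUBIC)
    cv2.imwrite(name,im)
E
python3 - <<'E'
from h import *
d=pickle.load(open("f0.pkl","rb"))
crop(d["top"],205,180,200,80,4,"pics/t1.png")
crop(d["side"],255,140,100,150,4,"pics/s1.png")
E
```

```text
(no output)
```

View pics/t1.png

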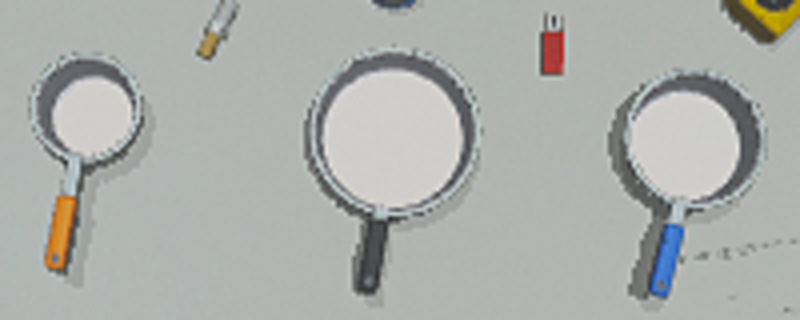

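View pics/s1.png

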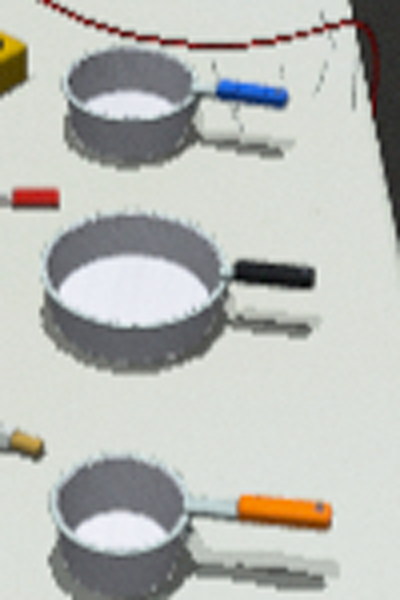

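```bash
cat > m.py <<'E'
from h import *
d=pickle.load(open("f0.pkl","rb"));T,S=d["top"],d["side"]
t=lambda a:((a[0]+.5)/4-.5+205,(a[1]+.5)/4-.5+180)
s=lambda a:((a[0]+.5)/4-.5+255,(a[1]+.5)/4-.5+140)
pts={"small":((86.5,109.5),(120,502),(60,234),(284,512),48,53),"large":((392.5,132),(136,269),(371,257),(274,273.5),40,45),
"med":((693.5,140.5),(131,84),(666,260),(253,93),44,49)}
for k,(a,b,c,e,zr,zg) in pts.items():
    P,r=tri(T,t(a),S,s(b));Q,r2=tri(T,t(c),S,s(e))
    A=atz(T,t(a),zr);B=atz(T,t(c),zg+7);As=atz(S,s(b),zr);Bs=atz(S,s(e),zg+3)
    print(k,"rim",P.round(1),round(r,1),"grip",Q.round(1),round(r2,1))
    print("  top",A.round(1),B.round(1),"side",As.round(1),Bs.round(1),"yaw",[round(np.degrees(np.arctan2(*(q-p)[[1,0]])),1) for p,q in((P,Q),(A,B),(As,Bs))],round(np.hypot(*(B-A)[:2]),1))
E
python3 m.py
```

```text
small rim [566.2 328.2  45. ] 4.2 grip [466.2 343.4  52.3] 3.8
  top [563.6 328.1  48. ] [463.5 342.6  60. ] side [568.3 330.4  48. ] [468.5 346.5  56. ] yaw [np.float64(171.4), np.float64(171.8), np.float64(170.8)] 101.1
large rim [553.5  85.9  37.4] 1.2 grip [454.2 101.5  45.8] 3.6
  top [552.4  86.2  40. ] [451.9 102.1  52. ] side [554.1  88.9  40. ] [456.3 103.6  48. ] yaw [np.float64(171.1), np.float64(171.0), np.float64(171.5)] 101.8
med rim [ 552.5 -152.2   40.8] 3.3 grip [ 455.7 -127.2   49.2] 1.4
  top [ 550.4 -151.1   44. ] [ 454.4 -125.6   56. ] side [ 554.2 -148.    44. ] [ 456.8 -123.2   52. ] yaw [np.float64(165.5), np.float64(165.1), np.float64(165.7)] 99.3
```

```bash
cat > g.py <<'E'
# usage: g.py x y z yaw : tool turn, and tool-frame shift after the turn
import sys;from workcell import *;from h import *
x,y,z,w=map(float,sys.argv[1:5]);s=state();e=s["ee_rot"]
dy=(w-e[2]+180)%360-180
c,n=np.cos(np.radians(w)),np.sin(np.radians(w));D=np.array([x,y,z])-s["ee_pos"]
print("t",s["time_s"],"pos",s["ee_pos"].round(1),"rot",e.round(2),"w",round(s["gripper_width"],1),"F",s["force"].round(1))
print("rz",round(-dy,2),"shift",np.round([c*D[0]+n*D[1],n*D[0]-c*D[1],-D[2]],1))
E
python3 g.py 455.7 -125.6 120 165.4
python3 - <<'E'
from h import *
d=pickle.load(open("f0.pkl","rb"));T,S=d["top"],d["side"]
print("shelf foot top",atz(T,(300,160),0),"side",atz(S,(213,288),0), "top edge",atz(T,(300,140),150),atz(S,(213,232),150),tri(T,(206,139),S,(213,232)))
E
```

```text
t 0.1 pos [258.5 513.1 185.6] rot [-179.91   -0.    153.25] w 91.4 F [0.  0.  0.4]
rz -12.15 shift [-351.8 -568.3   65.6]
shelf foot top [736.74459199  95.76839035   0.        ] side [ 7.45843918e+02  3.62827841e+02 -1.13686838e-13] top edge [753.46102573 103.07710857 150.        ] [737.84710853 322.72489522 150.        ] (array([731.08669601, 374.28921836, 196.78384381]), np.float64(5.240199114218246))
```

Emit:
step_arm:
  steps:
    - [0,0,-6.1,0,0,0,0.5]
    - [0,0,-6.1,0,0,0,0.5]
    - [0,0,0,-15,-25,0,0.5]
    - [0,0,0,-25,-40,0,0.5]
    - [0,0,0,-28,-45,0,0.5]
    - [0,0,0,-28,-45,0,0.5]
    - [0,0,0,-28,-45,0,0.5]
    - [0,0,0,-28,-45,0,0.5]

```text
time_s: 1.1
ee_pos: [344.4, 236.5, 186.1]
ee_rot: [-180.0, 0.0, 165.5]
force: [0.6, -0.3, 0.5]
gripper_width: 45.6
gripper_force: 0.0
```

Emit:
step_arm:
  steps:
    - [0,0,0,-28,-45,0,0.5]
    - [0,0,0,-28,-45,0,0.5]
    - [0,0,0,-28,-45,0,0.5]
    - [0,0,0,-28,-45,5,0.5]
    - [0,0,0,-28,-45,10,0.5]
    - [0,0,0,-28,-45,20,0.5]
    - [0,0,0,-22,-35,20,0.5]
    - [0,0,0,-10,-15,10,0.5]

```text
time_s: 2.1
ee_pos: [457.2, -123.4, 120.0]
ee_rot: [180.0, -0.1, 165.3]
force: [0.6, 0.3, 0.1]
gripper_width: 45.5
gripper_force: 0.0
```

```bash
python3 g.py 455.7 -125.6 30 165.4
```

```text
t 2.1 pos [ 457.2 -123.4  120. ] rot [ 1.7999e+02 -1.2000e-01  1.6531e+02] w 45.5 F [0.6 0.3 0.1]
rz -0.09 shift [ 0.9 -2.5 90. ]
```

Emit:
step_arm:
  steps:
    - [0,0,0,1,-2,10,0.5]
    - [0,0,0,0,0,20,0.5]
    - [0,0,0,0,0,20,0.5]
    - [0,0,0,0,0,20,0.5]
    - [0,0,0,0,0,12,0.5]
    - [0,0,0,0,0,8,0.5]
    - [0,0,0,0,0,0,0.5]
    - [0,0,0,0,0,0,0.5]

```text
time_s: 3.1
ee_pos: [456.6, -123.5, 31.9]
ee_rot: [180.0, 0.1, 165.5]
force: [0.5, -1.1, -0.9]
gripper_width: 45.6
gripper_force: 0.0
```

```bash
python3 g.py 455.7 -125.6 30 165.4
python3 - <<'E'
from workcell import *;from h import *
f=grab_frame("side");crop(f,245,130,130,100,6,"pics/s2.png")
E
```

```text
t 3.1 pos [ 456.6 -123.5   31.9] rot [1.7999e+02 7.0000e-02 1.6546e+02] w 45.6 F [ 0.5 -1.1 -0.9]
rz 0.06 shift [ 0.4 -2.3  1.9]
```

View pics/s2.png

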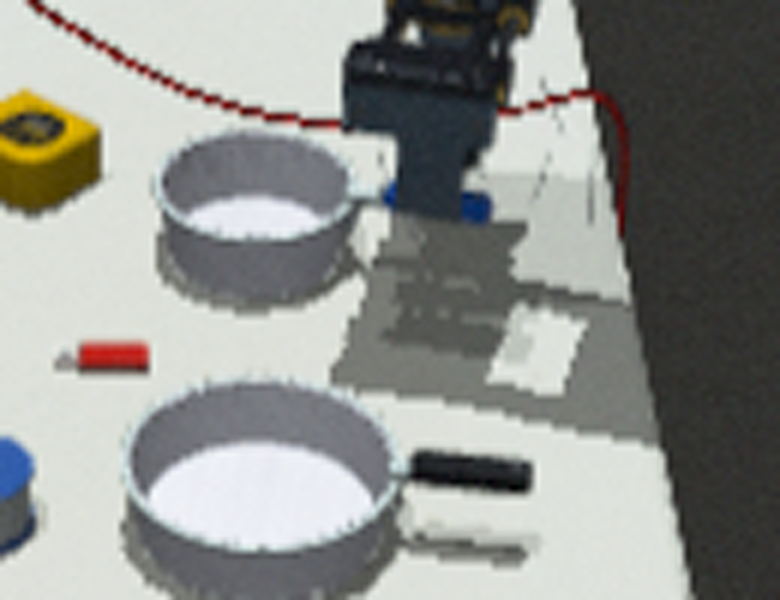

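The fingers straddle the middle of the blue bar (finger about px 430,180 in the crop; bar 385–490), so I close.

Emit:
step_arm:
  steps:
    - [0,0,0,0,-1,2,0.5]
    - [0,0,0,0,0,0,0]
    - [0,0,0,0,0,0,0]
    - [0,0,0,0,0,0,0]
    - [0,0,0,0,0,0,0]
    - [0,0,0,0,0,0,0]
    - [0,0,0,0,0,0,0]
    - [0,0,0,0,0,0,0]
  force: 50

```text
time_s: 4.15
ee_pos: [455.9, -124.4, 29.3]
ee_rot: [180.0, 0.0, 165.5]
force: [0.3, -0.2, 0.1]
gripper_width: -0.1
gripper_force: 0.0
```

Emit:
step_arm:
  steps:
    - [0,0,0,0,0,-3,0]
    - [0,0,0,0,0,-6,0]
    - [0,0,0,0,0,-10,0]
    - [0,0,0,0,0,-15,0]
    - [0,0,0,0,0,-20,0]
    - [0,0,0,0,0,-20,0]
    - [0,0,0,0,0,-10,0]
    - [0,0,0,0,0,0,0]

```text
time_s: 5.15
ee_pos: [456.3, -124.6, 114.1]
ee_rot: [180.0, 0.1, 165.5]
force: [0.6, 0.3, -0.7]
gripper_width: 0.8
gripper_force: 0.0
```

```bash
python3 g.py 455.7 -125.6 115 165.4
python3 - <<'E'
from workcell import *;from h import *
d={n:grab_frame(n) for n in("side","top")};pickle.dump(d,open("f1.pkl","wb"))
a=cv2.resize(d["side"]["image"][110:260,240:380],None,fx=4,fy=4,interpolation=cv2.INTER_CUBIC)[:, :400]
b=cv2.resize(d["top"]["image"][180:330,325:425],None,fx=4,fy=4,interpolation=cv2.INTER_CUBIC)
cv2.imwrite("pics/c3.png",np.hstack([a,b]))
E
```

```text
t 5.15 pos [ 456.3 -124.6  114.1] rot [1.8000e+02 1.0000e-01 1.6546e+02] w 0.8 F [ 0.6  0.3 -0.7]
rz 0.06 shift [ 0.3 -1.2 -0.9]
```

View pics/c3.png

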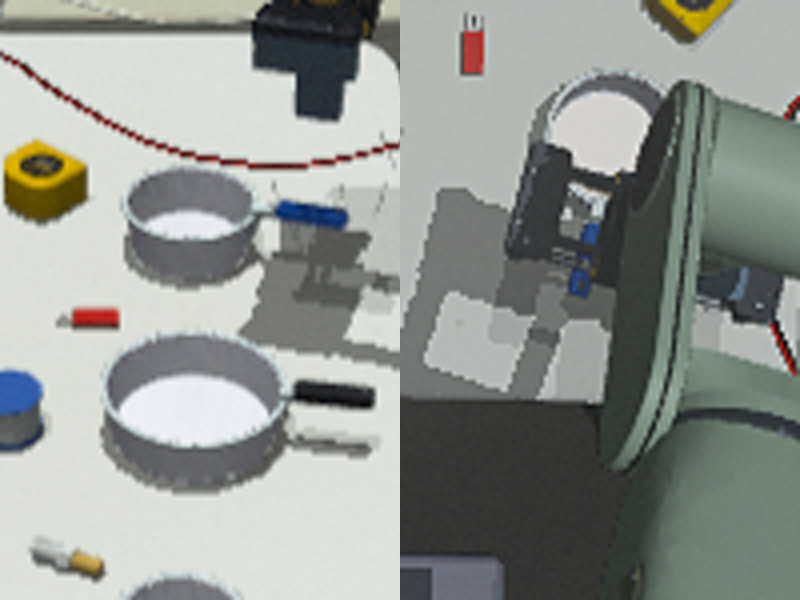

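Run:
```python
from h import *
d=pickle.load(open("f1.pkl","rb"));S,T=d["side"],d["top"]
p=[456.3,-124.6,114.1]
print(px(S,p),px(T,p),"bar",px(S,[455.7,-125.6,49]),px(T,[455.7,-125.6,49]))
print(S["rotation"],S["origin"],T["rotation"],T["origin"])
b=T["image"][180:330,325:425]
```

```text
[319.11937727 145.95994747] [375.09235387 242.30171811] bar [318.11672566 163.24203911] [370.64246089 244.40202252]
[-128.92294925   -0.46910475  179.69211081] [ 587.72010623 1165.38576525  897.24958341] [-1.70776354e+02 -7.78107069e-03 -8.87030733e+01] [ 340.35235334  151.99370107 1321.51778705]
```

Run:
```python
from h import *
d=pickle.load(open("f1.pkl","rb"));S=d["side"];T=d["top"]
u=np.array([np.sin(np.radians(165.4)),-np.cos(np.radians(165.4)),0])
print("open near finger tip expected",px(S,np.array([456.6,-123.5,31.9])+28*u),"seen ~(316.7,166)")
o,dd=ray(S,319.9,139.4)
for y in(-115,-125,-135,-150,-165): 
    print(y,(o+dd*(y-o[1])/dd[1]).round(1))
f0=pickle.load(open("f0.pkl","rb"));
print(px(f0["side"],[258.5,513.1,185.6]),px(f0["top"],[258.5,513.1,185.6]))
crop(f0["side"],410,150,120,150,4,"pics/a.png");crop(f0["top"],70,260,120,100,4,"pics/b.png")
a=cv2.imread("pics/a.png");b=np.zeros((600,320,3),np.uint8)
crop(f0["top"],90,270,80,100,4,"pics/b.png");bb=cv2.imread("pics/b.png");b[:400]=bb
cv2.imwrite("pics/ab.png",np.hstack([a,b]))
```

```text
open near finger tip expected [315.91925977 172.77701018] seen ~(316.7,166)
-115 [ 456.2 -115.   143.3]
-125 [ 455.2 -125.   137.5]
-135 [ 454.2 -135.   131.6]
-150 [ 452.6 -150.   122.7]
-165 [ 451.1 -165.   113.9]
[441.10547309 282.40113022] [146.34830518 307.54305064]
```

View pics/ab.png

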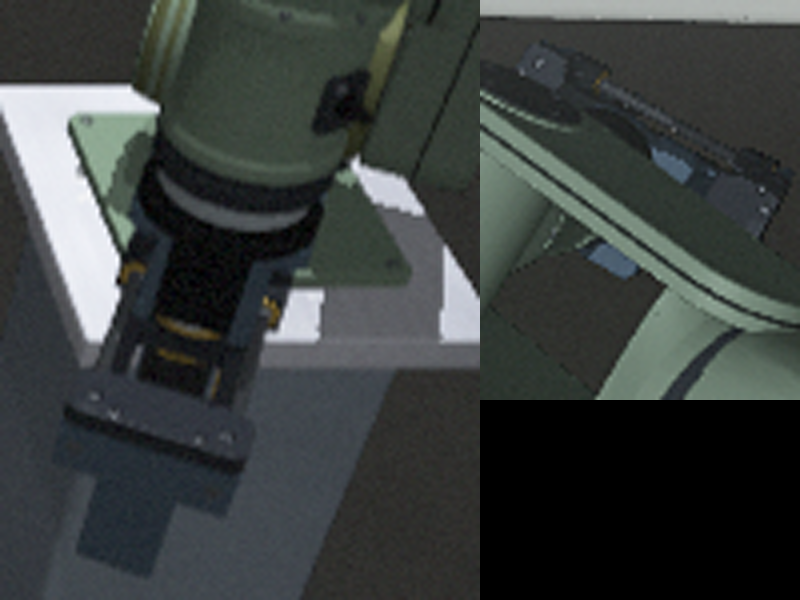

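The gripper closed on nothing. In the side view the fingertips show about 24 mm higher than the reported TCP, and the bar has not moved. I'll retry lower, since TCP z near 10 is clear of the table either way.

Emit:
step_arm:
  steps:
    - [0,0,0,0,0,0,0.5]
    - [0,0,0,0,0,0,0.5]
    - [0,0,0,0,0,20,0.5]
    - [0,0,0,0,0,25,0.5]
    - [0,0,0,0,0,25,0.5]
    - [0,0,0,0,0,15,0.5]
    - [0,0,0,0,0,0,0.5]
    - [0,0,0,0,0,0,0.5]

```text
time_s: 6.25
ee_pos: [456.4, -124.6, 28.8]
ee_rot: [180.0, 0.0, 165.5]
force: [-0.5, 0.8, -0.8]
gripper_width: 45.7
gripper_force: 0.0
```

Emit:
step_arm:
  steps:
    - [0,0,0,0,0,6,0.5]
    - [0,0,0,0,0,6,0.5]
    - [0,0,0,0,0,5,0.5]
    - [0,0,0,0,0,2,0.5]
    - [0,0,0,0,0,0,0.5]
    - [0,0,0,0,0,0,0]
    - [0,0,0,0,0,0,0]
    - [0,0,0,0,0,0,0]
  force: 50

```text
time_s: 7.25
ee_pos: [455.9, -124.5, 9.4]
ee_rot: [-180.0, 0.0, 165.5]
force: [0.0, -0.6, 1.0]
gripper_width: 18.6
gripper_force: 0.2
```

Emit:
step_arm:
  steps:
    - [0,0,0,0,0,0,0]
    - [0,0,0,0,0,0,0]
    - [0,0,0,0,0,0,0]
    - [0,0,0,0,0,0,0]
    - [0,0,0,0,0,0,0]
    - [0,0,0,0,0,0,0]
    - [0,0,0,0,0,0,0]
    - [0,0,0,0,0,0,0]

```text
time_s: 8.25
ee_pos: [456.0, -124.5, 9.4]
ee_rot: [-180.0, 0.0, 165.5]
force: [-1.5, -1.9, 3.0]
gripper_width: 15.6
gripper_force: 49.9
```

```bash
python3 g.py 455.7 -125.6 10 165.4
python3 - <<'E'
from workcell import *;from h import *
f=grab_frame("side");crop(f,255,110,100,90,6,"pics/s4.png")
E
```

```text
t 8.25 pos [ 456.  -124.5    9.4] rot [-1.8000e+02  1.0000e-02  1.6546e+02] w 15.6 F [-1.5 -1.9  3. ]
rz 0.06 shift [-0.  -1.1 -0.6]
```

View pics/s4.png

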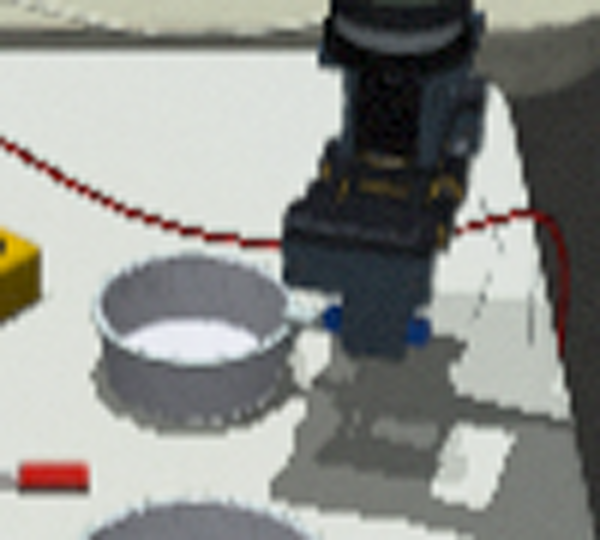

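Gripped: width 15.6 mm, 50 N. I lift, turn, then carry.

Emit:
step_arm:
  steps:
    - [0,0,0,0,0,-3,0]
    - [0,0,0,0,0,-6,0]
    - [0,0,0,0,0,-12,0]
    - [0,0,0,0,0,-18,0]
    - [0,0,0,0,0,-18,0]
    - [0,0,0,0,0,-18,0]
    - [0,0,0,0,0,-10,0]
    - [0,0,0,0,0,-5,0]

```text
time_s: 9.3
ee_pos: [456.0, -124.4, 100.0]
ee_rot: [180.0, 0.0, 165.5]
force: [-0.6, -0.1, -1.2]
gripper_width: 15.1
gripper_force: 49.9
```

Emit:
step_arm:
  steps:
    - [0,0,2.5,0,0,0,0]
    - [0,0,5,0,0,0,0]
    - [0,0,6,0,0,0,0]
    - [0,0,6.5,0,0,0,0]
    - [0,0,6.5,0,0,0,0]
    - [0,0,6,0,0,0,0]
    - [0,0,4.5,0,0,0,0]
    - [0,0,2.5,0,0,0,0]

```text
time_s: 10.3
ee_pos: [455.4, -124.2, 98.9]
ee_rot: [-180.0, -0.1, 125.8]
force: [-0.1, -0.5, -2.0]
gripper_width: 15.5
gripper_force: 49.9
```

```bash
python3 g.py 494.5 167.9 95 126
```

```text
t 10.3 pos [ 455.4 -124.2   98.9] rot [-1.7997e+02 -7.0000e-02  1.2585e+02] w 15.5 F [-0.1 -0.5 -2. ]
rz -0.15 shift [213.4 203.3   3.9]
```

Emit:
step_arm:
  steps:
    - [0,0,0,10,10,0,0]
    - [0,0,0,20,19,0,0]
    - [0,0,0,25,24,0,0]
    - [0,0,0,25,24,0,0]
    - [0,0,0,25,24,0,0]
    - [0,0,0,25,24,0,0]
    - [0,0,0,25,24,0,0]
    - [0,0,0,25,24,0,0]

```text
time_s: 11.3
ee_pos: [489.8, 125.0, 99.2]
ee_rot: [-180.0, -0.0, 126.0]
force: [0.8, 0.3, -1.4]
gripper_width: 16.0
gripper_force: 49.9
```

Emit:
step_arm:
  steps:
    - [0,0,0,20,18,0,0]
    - [0,0,0,13,12,0,0]
    - [0,0,0,0,0,15,0]
    - [0,0,0,0,0,15,0]
    - [0,0,0,0,0,5,0]
    - [0,0,0,0,0,0,0]
    - [0,0,0,0,0,0,0]
    - [0,0,0,0,0,0,0]

```text
time_s: 12.3
ee_pos: [495.5, 167.1, 64.8]
ee_rot: [179.9, 0.0, 125.9]
force: [0.1, -0.0, -1.7]
gripper_width: 15.4
gripper_force: 49.9
```

```bash
python3 g.py 494.5 167.9 13.4 126
python3 - <<'E'
from workcell import *;from h import *
d={n:grab_frame(n) for n in("side","top")};pickle.dump(d,open("f2.pkl","wb"))
a=cv2.resize(d["side"]["image"][150:260,250:360],None,fx=4,fy=4,interpolation=cv2.INTER_CUBIC)[:, :400]
b=cv2.resize(d["top"]["image"][160:270,240:340],None,fx=4,fy=4,interpolation=cv2.INTER_CUBIC)
cv2.imwrite("pics/c5.png",np.hstack([a,b]))
E
```

```text
t 12.3 pos [495.5 167.1  64.8] rot [1.7994e+02 2.0000e-02 1.2594e+02] w 15.4 F [ 0.1 -0.  -1.7]
rz -0.06 shift [ 1.2 -0.4 51.4]
```

View pics/c5.png

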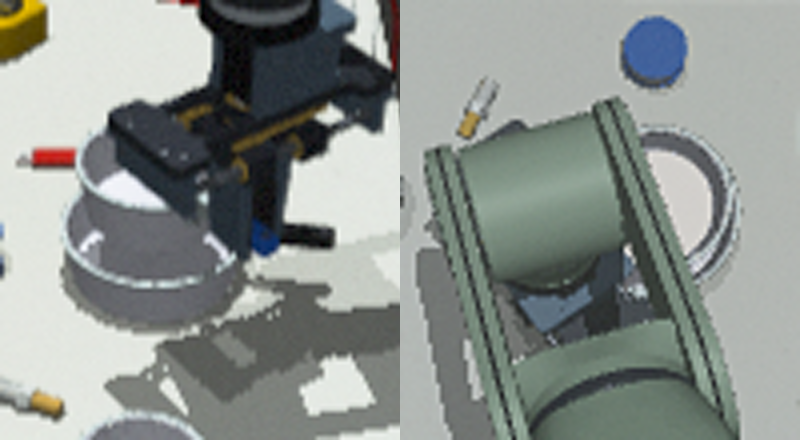

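Run:
```python
from h import *
d=pickle.load(open("f2.pkl","rb"));S=d["side"];T=d["top"]
a=np.linspace(0,2*np.pi,721)
for n,c,r,z in(("large",(553.3,87),66,40),("med",(553.3,87),54,99.4)):
    P=np.c_[c[0]+r*np.cos(a),c[1]+r*np.sin(a),np.full_like(a,z)]
    s=(np.array([px(S,p) for p in P])-[250,150])*4+1.5;t=(np.array([px(T,p) for p in P])-[240,160])*4+1.5;t[:,0]+=400
    print(n,"side",s.min(0).round(),s.max(0).round(),"top",t.min(0).round(),t.max(0).round())
```

```text
large side [ 65. 172.] [249. 287.] top [568. 129.] [735. 294.]
med side [ 82. 117.] [236. 208.] top [584. 128.] [727. 269.]
```

Emit:
step_arm:
  steps:
    - [0,0,0,1,-1.6,0,0]
    - [0,0,0,0,0,6,0]
    - [0,0,0,0,0,8,0]
    - [0,0,0,0,0,8,0]
    - [0,0,0,0,0,7,0]
    - [0,0,0,0,0,5,0]
    - [0,0,0,0,0,0,0]
    - [0,0,0,0,0,0,0]

```text
time_s: 13.4
ee_pos: [493.5, 167.1, 30.5]
ee_rot: [180.0, 0.0, 126.0]
force: [0.3, -0.6, -1.3]
gripper_width: 15.5
gripper_force: 49.9
```

Emit:
step_arm:
  steps:
    - [0,0,0,0,0,4,0]
    - [0,0,0,0,0,4,0]
    - [0,0,0,0,0,3,0]
    - [0,0,0,0,0,2,0]
    - [0,0,0,0,0,1,0]
    - [0,0,0,0,0,0,0]
    - [0,0,0,0,0,0,0]
    - [0,0,0,0,0,0,0]

```text
time_s: 14.4
ee_pos: [493.4, 167.1, 16.5]
ee_rot: [180.0, 0.0, 126.0]
force: [0.6, 0.1, -1.2]
gripper_width: 15.6
gripper_force: 49.9
```

Emit:
step_arm:
  steps:
    - [0,0,0,0,0,1,0]
    - [0,0,0,0,0,1,0]
    - [0,0,0,0,0,0.5,0]
    - [0,0,0,0,0,0.5,0]
    - [0,0,0,0,0,0,0]
    - [0,0,0,0,0,0,0]
    - [0,0,0,0,0,0,0]
    - [0,0,0,0,0,0,0]

```text
time_s: 15.4
ee_pos: [493.2, 167.1, 13.4]
ee_rot: [180.0, -0.0, 125.9]
force: [-1.5, 0.3, 0.2]
gripper_width: 15.4
gripper_force: 49.9
```

Emit:
step_arm:
  steps:
    - [0,0,0,0,0,0.5,0]
    - [0,0,0,0,0,0,0]
    - [0,0,0,0,0,0,0.1]
    - [0,0,0,0,0,0,0.25]
    - [0,0,0,0,0,0,0.45]
    - [0,0,0,0,0,0,0.45]
    - [0,0,0,0,0,0,0.45]
    - [0,0,0,0,0,0,0.45]

```text
time_s: 16.4
ee_pos: [493.3, 167.0, 12.8]
ee_rot: [180.0, -0.0, 126.0]
force: [0.1, 0.2, -0.0]
gripper_width: 41.3
gripper_force: 0.0
```

Emit:
step_arm:
  steps:
    - [0,0,0,0,0,-5,0.45]
    - [0,0,0,0,0,-15,0.45]
    - [0,0,0,0,0,-25,0.45]
    - [0,0,0,0,0,-30,0.45]
    - [0,0,0,0,0,-30,0.45]
    - [0,0,0,0,0,-20,0.45]
    - [0,0,0,0,0,0,0.45]
    - [0,0,0,0,0,0,0.45]

```text
time_s: 17.4
ee_pos: [492.7, 166.9, 137.5]
ee_rot: [-180.0, -0.0, 126.0]
force: [-0.2, 0.1, 0.3]
gripper_width: 41.1
gripper_force: 0.0
```

```bash
python3 g.py 467.2 343.5 100 171.3
```

```text
t 17.4 pos [492.7 166.9 137.5] rot [-1.7996e+02 -2.0000e-02  1.2595e+02] w 41.1 F [-0.2  0.1  0.3]
rz -45.35 shift [ 52.  170.7  37.5]
```

Emit:
step_arm:
  steps:
    - [0,0,-4,0,0,0,0.5]
    - [0,0,-8,0,0,0,0.5]
    - [0,0,-9,0,0,0,0.5]
    - [0,0,-9,0,0,0,0.5]
    - [0,0,-9,0,0,0,0.5]
    - [0,0,-6.3,0,0,0,0.5]
    - [0,0,0,5,15,0,0.5]
    - [0,0,0,10,33,0,0.5]

```text
time_s: 18.4
ee_pos: [485.2, 217.1, 137.2]
ee_rot: [-180.0, -0.1, 171.0]
force: [0.6, -0.0, -0.6]
gripper_width: 45.4
gripper_force: 0.0
```

Emit:
step_arm:
  steps:
    - [0,0,0,12,40,0,0.5]
    - [0,0,0,12,40,0,0.5]
    - [0,0,0,9,30,15,0.5]
    - [0,0,0,4,13,20,0.5]
    - [0,0,0,0,0,15,0.5]
    - [0,0,0,0,0,10,0.5]
    - [0,0,0,0,0,0,0.5]
    - [0,0,0,0,0,0,0.5]

```text
time_s: 19.4
ee_pos: [468.4, 343.7, 78.5]
ee_rot: [179.9, 0.1, 171.2]
force: [-0.5, 0.2, 0.2]
gripper_width: 45.4
gripper_force: 0.0
```

```bash
python3 g.py 467.2 344.3 13.4 171.3
python3 - <<'E'
from workcell import *;from h import *
d={n:grab_frame(n) for n in("side","top")};pickle.dump(d,open("f3.pkl","wb"))
a=cv2.resize(d["side"]["image"][160:310,250:350],None,fx=4,fy=4,interpolation=cv2.INTER_CUBIC)
b=cv2.resize(d["top"]["image"][150:300,200:300],None,fx=4,fy=4,interpolation=cv2.INTER_CUBIC)
cv2.imwrite("pics/c6.png",np.hstack([a,b]))
E
```

```text
t 19.4 pos [468.4 343.7  78.5] rot [1.7995e+02 5.0000e-02 1.7119e+02] w 45.4 F [-0.5  0.2  0.2]
rz -0.11 shift [ 1.3  0.4 65.1]
```

View pics/c6.png

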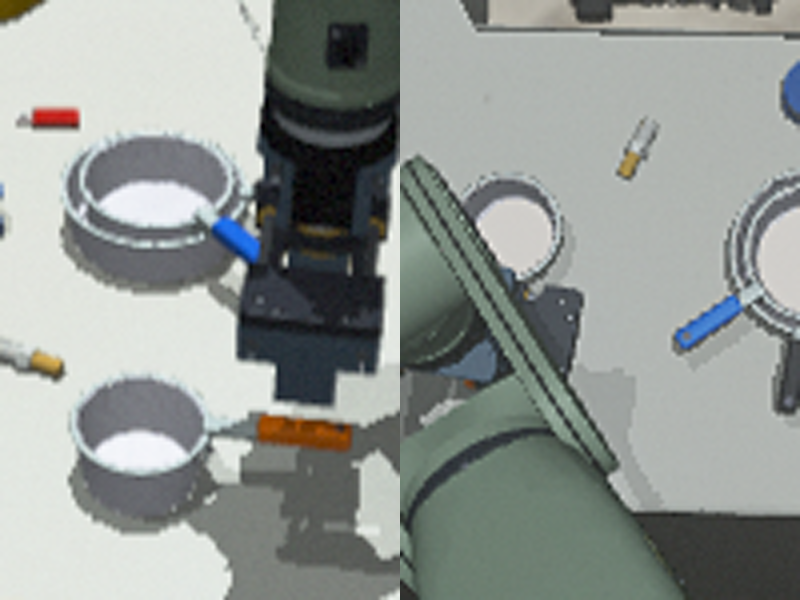

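Medium sits level and nested: its rim runs concentric inside the large rim, and the blue handle is about 45° off the black one. The gripper is over the orange bar (about 305,430). I descend and grasp.

Emit:
step_arm:
  steps:
    - [0,0,0,1,0.5,8,0.5]
    - [0,0,0,0,0,15,0.5]
    - [0,0,0,0,0,17,0.5]
    - [0,0,0,0,0,13,0.5]
    - [0,0,0,0,0,8,0.5]
    - [0,0,0,0,0,4,0.5]
    - [0,0,0,0,0,0,0.5]
    - [0,0,0,0,0,0,0.5]

```text
time_s: 20.5
ee_pos: [467.3, 344.9, 13.4]
ee_rot: [180.0, 0.0, 171.3]
force: [-0.2, 0.1, 0.2]
gripper_width: 45.5
gripper_force: 0.0
```

Emit:
step_arm:
  steps:
    - [0,0,0,0,0,0,0.3]
    - [0,0,0,0,0,0,0.2]
    - [0,0,0,0,0,0,0]
    - [0,0,0,0,0,0,0]
    - [0,0,0,0,0,0,0]
    - [0,0,0,0,0,0,0]
    - [0,0,0,0,0,0,0]
    - [0,0,0,0,0,0,0]
  force: 50

```text
time_s: 21.5
ee_pos: [466.9, 344.6, 12.9]
ee_rot: [180.0, 0.0, 171.3]
force: [-1.2, -0.0, 1.2]
gripper_width: 15.4
gripper_force: 50.0
```

```bash
python3 g.py 566.6 184.8 21 81
python3 - <<'E'
from h import *
d=pickle.load(open("f3.pkl","rb"));S=d["side"];T=d["top"]
s=lambda p:((p[0]+.5)/4-.5+250,(p[1]+.5)/4-.5+160)
t=lambda p:((p[0]-400+.5)/4-.5+200,(p[1]+.5)/4-.5+150)
a=np.linspace(0,2*np.pi,721)
for n,c,r,z in(("large",(553.3,87),66,40),("med",(551.1,86),54,48),("small",(566,329.2),42,48)):
    P=np.c_[c[0]+r*np.cos(a),c[1]+r*np.sin(a),np.full_like(a,z)]
    q=(np.array([px(S,p) for p in P])-[250,160])*4+1.5;w=(np.array([px(T,p) for p in P])-[200,150])*4+1.5;w[:,0]+=400
    print(n,"side",q.min(0).round(),q.max(0).round(),"top",w.min(0).round(),w.max(0).round())
A,B=atz(T,t((738,298)),60),atz(T,t((676,344)),60);print(A,B,np.degrees(np.arctan2(*(B-A)[[1,0]])))
E
```

```text
t 21.5 pos [466.9 344.6  12.9] rot [179.99   0.   171.25] w 15.4 F [-1.2 -0.   1.2]
rz 90.25 shift [-142.3  123.4   -8.1]
large side [ 65. 132.] [249. 247.] top [728. 169.] [895. 334.]
med side [ 85. 133.] [236. 226.] top [745. 185.] [882. 320.]
small side [ 76. 373.] [212. 471.] top [452. 174.] [558. 279.]
[511.64472038 144.49006254  60.        ] [474.72100099 191.61059239  60.        ] 128.08230378719912
```

Emit:
step_arm:
  steps:
    - [0,0,0,0,0,-3,0]
    - [0,0,0,0,0,-6,0]
    - [0,0,0,0,0,-12,0]
    - [0,0,0,0,0,-19,0]
    - [0,0,0,0,0,-20,0]
    - [0,0,0,0,0,-18,0]
    - [0,0,0,0,0,-10,0]
    - [0,0,0,0,0,-4,0]

```text
time_s: 22.5
ee_pos: [467.1, 344.7, 105.7]
ee_rot: [180.0, 0.0, 171.3]
force: [0.2, -0.3, -1.1]
gripper_width: 16.0
gripper_force: 50.0
```

Emit:
step_arm:
  steps:
    - [0,0,3,0,0,0,0]
    - [0,0,6,0,0,0,0]
    - [0,0,7,0,0,0,0]
    - [0,0,7,0,0,0,0]
    - [0,0,7,0,0,0,0]
    - [0,0,7,0,0,0,0]
    - [0,0,7,0,0,0,0]
    - [0,0,7,0,0,0,0]

```text
time_s: 23.5
ee_pos: [466.6, 344.4, 104.2]
ee_rot: [-179.9, -0.0, 120.0]
force: [-0.2, 0.0, -1.1]
gripper_width: 15.9
gripper_force: 50.0
```

Emit:
step_arm:
  steps:
    - [0,0,7,0,0,0,0]
    - [0,0,7,0,0,0,0]
    - [0,0,7,0,0,0,0]
    - [0,0,7,0,0,0,0]
    - [0,0,6,0,0,0,0]
    - [0,0,4,0,0,0,0]
    - [0,0,1.2,0,0,0,0]
    - [0,0,0,0,0,0,0]

```text
time_s: 24.5
ee_pos: [466.8, 344.5, 104.6]
ee_rot: [-180.0, 0.0, 81.1]
force: [0.7, 0.1, -1.8]
gripper_width: 15.6
gripper_force: 50.0
```

```bash
python3 g.py 567.8 185.8 103 81
```

```text
t 24.5 pos [466.8 344.5 104.6] rot [-1.7998e+02  1.0000e-02  8.1100e+01] w 15.6 F [ 0.7  0.1 -1.8]
rz 0.1 shift [-141.   124.6    1.6]
```

Emit:
step_arm:
  steps:
    - [0,0,0,-10,9,0,0]
    - [0,0,0,-20,18,0,0]
    - [0,0,0,-25,22,0,0]
    - [0,0,0,-25,22,0,0]
    - [0,0,0,-25,22,0,0]
    - [0,0,0,-20,18,0,0]
    - [0,0,0,-12,10,0,0]
    - [0,0,0,-4,3.6,0,0]

```text
time_s: 25.5
ee_pos: [568.4, 185.1, 104.8]
ee_rot: [-180.0, -0.0, 81.0]
force: [0.6, 1.5, -0.8]
gripper_width: 15.8
gripper_force: 50.0
```

Emit:
step_arm:
  steps:
    - [0,0,0,0,0,5,0]
    - [0,0,0,0,0,10,0]
    - [0,0,0,0,0,10,0]
    - [0,0,0,0,0,5,0]
    - [0,0,0,0,0,0,0]
    - [0,0,0,0,0,0,0]
    - [0,0,0,0,0,0,0]
    - [0,0,0,0,0,0,0]

```text
time_s: 26.5
ee_pos: [568.3, 186.0, 75.1]
ee_rot: [180.0, -0.0, 81.1]
force: [1.3, 0.4, -1.6]
gripper_width: 15.5
gripper_force: 50.0
```

```bash
python3 g.py 567.8 185.8 21 81
cat > rim.py <<'E'
from workcell import *;from h import *
d={n:grab_frame(n) for n in("side","top")};pickle.dump(d,open("f4.pkl","wb"))
a=np.linspace(0,2*np.pi,360,endpoint=False)
import sys
# edge strength along rim circle of radius r at height z, by centre offset
def fit(n,z,r,c0,w=10):
    f=d[n];g=cv2.GaussianBlur(cv2.cvtColor(f["image"],cv2.COLOR_BGR2GRAY),(0,0),.6).astype(np.float32)
    best=[]
    for dx in np.arange(-w,w+.1,1):
        for dy in np.arange(-w,w+.1,1):
            def samp(rr,zz):
                P=np.array([px(f,(c0[0]+dx+rr*np.cos(t),c0[1]+dy+rr*np.sin(t),zz)) for t in a[::6]],np.float32)
                return cv2.remap(g,P[:,0].reshape(1,-1),P[:,1].reshape(1,-1),cv2.INTER_LINEAR)[0]
            best.append((np.mean(np.clip(samp(r-1.5,z)-samp(r-5.5,z),0,60)),dx,dy))
    best.sort(reverse=True);b=best[:6]
    print(n,z,[ (round(float(s),1),c0[0]+x,c0[1]+y) for s,x,y in b[:3]])
zs=float(sys.argv[1])
for n in("side","top"):
    fit(n,40,66,(553,87));fit(n,48,54,(552,86));fit(n,zs,42,(552,86))
E
python3 rim.py 101
```

```text
t 26.5 pos [568.3 186.   75.1] rot [ 1.7997e+02 -2.0000e-02  8.1050e+01] w 15.5 F [ 1.3  0.4 -1.6]
rz 0.05 shift [-0.2 -0.4 54.1]
side 40 [(24.2, np.float64(556.0), np.float64(83.0)), (24.0, np.float64(555.0), np.float64(83.0)), (23.9, np.float64(556.0), np.float64(84.0))]
side 48 [(25.9, np.float64(554.0), np.float64(84.0)), (25.8, np.float64(554.0), np.float64(83.0)), (25.5, np.float64(554.0), np.float64(85.0))]
side 101.0 [(10.4, np.float64(552.0), np.float64(76.0)), (10.4, np.float64(553.0), np.float64(76.0)), (10.1, np.float64(553.0), np.float64(77.0))]
top 40 [(24.4, np.float64(554.0), np.float64(84.0)), (23.8, np.float64(555.0), np.float64(84.0)), (23.6, np.float64(553.0), np.float64(84.0))]
top 48 [(17.5, np.float64(561.0), np.float64(94.0)), (17.3, np.float64(560.0), np.float64(94.0)), (17.0, np.float64(562.0), np.float64(94.0))]
top 101.0 [(24.2, np.float64(554.0), np.float64(86.0)), (24.0, np.float64(553.0), np.float64(86.0)), (23.4, np.float64(553.0), np.float64(87.0))]
```

```bash
python3 rim.py 110 | grep 110
```

```text
side 110.0 [(10.2, np.float64(553.0), np.float64(84.0)), (10.2, np.float64(553.0), np.float64(86.0)), (10.2, np.float64(553.0), np.float64(87.0))]
top 110.0 [(24.9, np.float64(552.0), np.float64(87.0)), (24.7, np.float64(551.0), np.float64(87.0)), (24.1, np.float64(553.0), np.float64(87.0))]
```

Emit:
step_arm:
  steps:
    - [0,0,0,-2,2,0,0]
    - [0,0,0,0,0,6,0]
    - [0,0,0,0,0,8,0]
    - [0,0,0,0,0,8,0]
    - [0,0,0,0,0,8,0]
    - [0,0,0,0,0,5,0]
    - [0,0,0,0,0,0,0]
    - [0,0,0,0,0,0,0]

```text
time_s: 27.7
ee_pos: [570.0, 183.8, 40.1]
ee_rot: [180.0, -0.0, 81.1]
force: [0.8, -0.6, -0.8]
gripper_width: 15.6
gripper_force: 50.0
```

Emit:
step_arm:
  steps:
    - [0,0,0,0,0,5,0]
    - [0,0,0,0,0,5,0]
    - [0,0,0,0,0,3,0]
    - [0,0,0,0,0,2,0]
    - [0,0,0,0,0,1,0]
    - [0,0,0,0,0,0,0]
    - [0,0,0,0,0,0,0]
    - [0,0,0,0,0,0,0]

```text
time_s: 28.7
ee_pos: [569.8, 183.7, 24.0]
ee_rot: [180.0, -0.0, 81.1]
force: [0.0, -0.6, -1.2]
gripper_width: 15.7
gripper_force: 50.0
```

Emit:
step_arm:
  steps:
    - [0,0,0,0,0,1,0]
    - [0,0,0,0,0,1,0]
    - [0,0,0,0,0,0.5,0]
    - [0,0,0,0,0,0.5,0]
    - [0,0,0,0,0,0,0]
    - [0,0,0,0,0,0,0]
    - [0,0,0,0,0,0,0]
    - [0,0,0,0,0,0,0]

```text
time_s: 29.7
ee_pos: [569.8, 183.7, 20.9]
ee_rot: [-180.0, -0.0, 81.1]
force: [-1.4, -0.7, 0.8]
gripper_width: 15.6
gripper_force: 50.0
```

Contact at the expected height; release and retreat.

Emit:
step_arm:
  steps:
    - [0,0,0,0,0,0.3,0]
    - [0,0,0,0,0,0,0]
    - [0,0,0,0,0,0,0.1]
    - [0,0,0,0,0,0,0.25]
    - [0,0,0,0,0,0,0.45]
    - [0,0,0,0,0,0,0.45]
    - [0,0,0,0,0,0,0.45]
    - [0,0,0,0,0,0,0.45]

```text
time_s: 30.7
ee_pos: [569.8, 183.7, 20.5]
ee_rot: [-180.0, -0.0, 81.1]
force: [0.2, -0.1, -0.6]
gripper_width: 41.4
gripper_force: 0.0
```

Emit:
step_arm:
  steps:
    - [0,0,0,0,0,-5,0.45]
    - [0,0,0,0,0,-15,0.45]
    - [0,0,0,0,0,-25,0.45]
    - [0,0,0,0,0,-30,0.45]
    - [0,0,0,0,0,-30,0.45]
    - [0,0,0,0,0,-30,0.45]
    - [0,0,0,0,0,-20,0.45]
    - [0,0,0,0,0,0,0.45]

```text
time_s: 31.7
ee_pos: [571.0, 184.0, 178.4]
ee_rot: [179.7, -0.1, 81.1]
force: [0.3, -0.1, -0.5]
gripper_width: 40.9
gripper_force: 0.0
```

Emit:
step_arm:
  steps:
    - [0,0,0,20,10,0,0.45]
    - [0,0,0,40,-10,0,0.45]
    - [0,0,0,40,-20,0,0.45]
    - [0,0,0,40,-20,0,0.45]
    - [0,0,0,40,-20,0,0.45]
    - [0,0,0,30,-10,0,0.45]
    - [0,0,0,0,0,0,0.45]
    - [0,0,0,0,0,0,0.45]

```text
time_s: 32.7
ee_pos: [533.0, 401.1, 174.8]
ee_rot: [-180.0, 0.1, 81.1]
force: [0.2, -1.1, 0.6]
gripper_width: 41.0
gripper_force: 0.0
```

```bash
python3 rim.py 56
python3 - <<'E'
from h import *
d=pickle.load(open("f4.pkl","rb"))
for n in("side","top"):
    f=d[n];h=cv2.cvtColor(f["image"],cv2.COLOR_BGR2HSV)
    for k,lo,hi,z in(("orange",8,20,64),("blue",104,118,56),("black",0,180,48)):
        m=cv2.inRange(h,(lo,120,90),(hi,255,255)) if k!="black" else cv2.inRange(h,(0,0,0),(180,255,70))
        c=px(f,(525,130,55));w=60;M=np.zeros_like(m);M[int(c[1])-w:int(c[1])+w,int(c[0])-w:int(c[0])+w]=255
        N,_,st,ce=cv2.connectedComponentsWithStats(m&M)
        for i in range(1,N):
            if 40<st[i,4]<600:
                P=atz(f,ce[i],z);v=P[:2]-np.array([554.5,84.5]);print(n,k,st[i,4],P.round(1),"r",round(np.hypot(*v),1),"yaw",round(np.degrees(np.arctan2(v[1],v[0])),1))
E
```

```text
side 40 [(14.1, np.float64(555.0), np.float64(83.0)), (13.9, np.float64(555.0), np.float64(82.0)), (13.7, np.float64(556.0), np.float64(83.0))]
side 48 [(10.2, np.float64(555.0), np.float64(82.0)), (10.2, np.float64(554.0), np.float64(82.0)), (10.1, np.float64(555.0), np.float64(83.0))]
side 56.0 [(14.1, np.float64(556.0), np.float64(82.0)), (14.1, np.float64(556.0), np.float64(83.0)), (13.9, np.float64(556.0), np.float64(81.0))]
top 40 [(40.2, np.float64(554.0), np.float64(84.0)), (39.2, np.float64(554.0), np.float64(85.0)), (38.8, np.float64(553.0), np.float64(84.0))]
top 48 [(29.0, np.float64(552.0), np.float64(84.0)), (28.8, np.float64(552.0), np.float64(85.0)), (28.7, np.float64(553.0), np.float64(84.0))]
top 56.0 [(30.2, np.float64(553.0), np.float64(85.0)), (28.9, np.float64(554.0), np.float64(85.0)), (28.7, np.float64(552.0), np.float64(85.0))]
side orange 75 [573.4 194.9  64. ] r 112.0 yaw 80.3
side blue 104 [682.2 113.8  56. ] r 131.0 yaw 12.9
side blue 56 [503. 163.  56.] r 93.9 yaw 123.3
side black 480 [347.6 -64.9  48. ] r 255.2 yaw -144.2
side black 297 [559.1 158.4  48. ] r 74.0 yaw 86.4
top orange 83 [569.3 183.9  64. ] r 100.5 yaw 81.5
top blue 182 [681.5  86.6  56. ] r 127.0 yaw 1.0
top blue 80 [493.4 166.2  56. ] r 102.1 yaw 126.8
top black 106 [349.1 176.   48. ] r 224.9 yaw 156.0
```

```bash
python3 -c "
from workcell import *
print(job_done())"
```

```text
the job is handed in; nothing more can be done
None
```

The pans are nested and handed in at about 33 s: by camera the rims are concentric at the nested heights, the handles fan at about 171°, 127° and 81°, and the first grasp on the medium pan closed on nothing, so it was redone lower.

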